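Seat a tube block in the tilted pipetting nest

TASK

Lay the aluminium tube block gently on the tilted blue plate a little short of its low corner, one short end facing the tall fence with the red pin, and let go so that it slides by itself against the low side fence and the pin. Then with the fingertips push its upper end until the pin is fully in and the block stands hard on the tall fence, lean on it there for a moment with about 15 N (never over 22), and take the hand away. The tubes are full: do not drop, bump or tip the block more than the plate needs, and leave the other things on the bench alone.

Things in the scene. Friction and masses are not known exactly. Their poses are not given: they have to be found in the camera images.
- tube_block: Loose aluminium block of capped microtubes (orange and green caps, 5 mm above its top), 92 (x) x 58 (y) x 42 (z) mm, flat sides, 0.36 to 0.54 kg; a half turn about z makes no difference. Origin: centre of underside, z up. Slick on the nest (friction about 0.15), normal grip in the fingers. Starts flat on the bench, clear all round.
- nest: Blue plate, fixed, tilted 22 degrees, fences on its two low sides. Origin: locating corner, on the plate surface where the fences' inner faces meet, its lowest point. z: plate normal. x: along the plate towards the tall END fence (inner face x = 0, 26 mm high). y: away from the low SIDE fence (inner face y = 0, 10 mm high). Spans x -150 to 0, y 0 to 100. Downhill: +x and -y equally.
- home (a point): On the plate, nest x -46, y 29, z 0 mm, axes as the nest: where the block's origin must end, long axis along nest x, end on the end fence, long side on the side fence. Laid 10 to 15 mm short of side fence and pin and let go, the block slides by itself to the side fence and the pin and stops there, about 8 mm short of home.
- seat_pin (a joint): Red pin, 9 mm diameter, sliding along nest x through the end fence at y 29, 15 mm above the plate. 0 = stands 8 mm proud; 0.008 m = flush, on its stop. Stiff (about 9 N), stays where pushed; the block's weight does not move it. To push it, push the block's upper end low (8 to 20 mm above the plate, on its long centre line), else the block tips.
- stand: Fixed stand under the nest: white base slab 150 x 110 x 12 mm (turned as the plate) and four steel legs. Origin: on the bench under the middle of the plate (nest x -69, y 44 mm), where the plate surface is 75 mm above the bench; the locating corner is about 45 mm up, the highest corner 110 mm. Its -y axis points the way the plate falls.
- tip_box: Bystander: pipette-tip box with red lid, 122 x 82 x 56 mm, origin centre of underside.
- wash_bottle: Bystander: white wash bottle with yellow cap, 64 mm diameter, 170 mm high, origin centre of underside.
- sample_jar: Bystander: amber jar with blue cap, 48 mm diameter, 70 mm high, origin centre of underside.
- beaker: Bystander: empty glass beaker, 68 mm diameter, 90 mm high, origin centre of underside.
Things that resemble listed ones, but are neither listed nor needed, are in the scene too. Of the things that look like the stand, the smallest one is meant.

How it is judged:
By the outcome, as a careful person would: the job done as asked, in the order asked, and still so for the second after the job is handed in, with the robot touching nothing.
It also fails if it takes over 64 s, if anything falls off the work surface, if the arm or the gripper's body presses on something with over 40 N, if the wrist force passes 120 N, or if a joint passes its speed limit or range.

ROBOT

A 7-joint arm with a two-finger parallel gripper is mounted at the origin on the work surface. World frame = base frame: x ahead of the robot, y to its left, z up, the work surface at z = 0. Lengths are in m, angles in rad, forces in N, time in s.
With the tool pointing down it reaches from about 0.35 to 0.9 m from the base axis. Payload 8.1 kg.
Tool frame: the origin (TCP) lies midway between the tips of the shut fingers; the grasp point (between the pads) lies 19 mm behind it; z points along the fingers, y is the line along which they close (so a half turn about z gives the same grasp; the last joint's range is limited). The gripper opens to 92 mm and grips with 3 to 60 N. Pads are 19 mm wide; open, the fingers measure 130 mm over their backs; the gripper's body (75 mm by 190 mm) begins 47 mm behind the grasp point.
Start: joints at [1.21, 0.434, 0.025, 1.573, -0.012, 1.134, -0.075], TCP at [0.159, -0.604, 0.227] pointing down, gripper open.
Joint ranges: [-2.62, 2.62], [-0.44, 2.09], [-1.27, 1.32], [0.08, 2.57], [-1.32, 4.46], [0.12, 2], [-2.74, 2.74]. Speed limits (rad/s): [2.22, 2.22, 3.01, 3.01, 3.14, 3.14, 3.14].

INTERFACE

Orientations are given as a rotation vector (axis times angle).
In Python, from cell import arm gives the robot as it stands.
- The arm moves only by the tool carry_out, never from a script. Its arguments are lists of equal length, an entry for each row: "claw": the finger opening in cm, from 0 to 9.18; "delta_pos": the shift along the tool's x, y, z in cm, a list of three; "angular": the turn, a rotation vector about the tool's x, y, z in rad, a list of three. In form: {"claw": [claw, ...], "delta_pos": [[dx, dy, dz], ...], "angular": [[ax, ay, az], ...]}. A call has 1 to 20 rows; each row shifts and turns the commanded pose from where the row before left it, along the tool's axes as they then stand; what a row does not reach is not made up. A row lasts 1/10 s, in which the tool goes at most 50 mm and 8.59 degrees, less where a joint would pass 70% of its speed; a pose out of reach is approached as far as the arm can. A call with a gripper value outside its range is refused whole. The fingers move at their own pace and stop on an object; "force" is the grip in N (left out, the last holds). Time passes only in rows, so rows that do not move let the fingers close. It gives the time, the measured TCP pose, the force, the opening and the grip force at its end, in the units of the state.
- arm.observe(): the state, without advancing time (a new reading comes with each control period).
- arm.get_image(name): name is "scene" or "side" or "wrist"; returns a dict with "frame" (420x560x3 uint8, red, green, blue), "mtx" (3x3 intrinsics, pixels), "T" (4x4, takes a point from camera to world coordinates). Camera axes: x right, y down, z forward; pixel columns grow to the right and rows downward; lengths in m; the calibration is good to about 2 mm. A picture is of the moment at which its call begins. There is no depth.
- arm.sign_off(): hands the job in; it is judged then, once.
Trained networks look in a picture, given as the dict that the camera call returned (one of the last four; its "shot" number tells which), for a name from the list of things; names that differ only in an ending like _2 or _b are one class to them, and where a whole thing is asked for, a point or a joint stands for the part that bears it (a point fixed in the world has none). Each returns a list of dicts, best first, with "conf" (0 to 1); they miss things now and then, are a little off and sometimes report something else, mostly with a low value. They report only what shows in the picture. A call takes as long as a camera call. They do not tell look-alikes from the thing itself.
- arm.look_for(label, picture): "centre" ([column, row] as shares, 0 to 1, of the picture: columns of its width, rows of its height, amid what is visible of it).
- arm.trace(label, picture): "region" (420x560 bool, what is visible of it) and "centre" ([column, row] as shares, 0 to 1, of the picture: columns of its width, rows of its height, amid what is visible of it).
- arm.place_of(label, picture): "centre" ([column, row] as shares, 0 to 1, of the picture: columns of its width, rows of its height: a listed point, or the origin of a listed thing).
The state is a dict: "clock": time; "joints": joint angles; "dq": joint speeds; "joint_efforts": joint torques, N m; "position": TCP position; "ee_rot": TCP orientation; "force": force on the tool from outside, world axes, zero at the start; "ft_torque": the same for the moment, N m; "width": opening from 0.0 (shut) to 1.0 (fully open); "gripper_force": force on a finger pad.
Only numpy, scipy, OpenCV 4.12 (cv2) and the standard library are available. Lean on these libraries where they do the work, as an engineer would, in place of code of your own. Each camera call takes 0.05 s, during which the arm holds its last target. There are 200 camera calls.

## Working session

There is one attempt and no reset: what is moved stays moved. The work goes in short steps, Python scripts to look and compute and a tool call to move; the robot and the scene stay as the last step left them, time stands still between calls to the robot, and variables do not carry over. Pictures are saved under pics/ and viewed, at most 10 in all, crops included, and the job is handed in when it is done.

Besides the shell and the picture viewer there is one more tool, called after "Call:" as name(argument=value, ...), one argument or row to a line, values as JSON. carry_out: Moves the arm, as the interface text tells. Its arguments: {"type":"object","properties":{"claw":{"type":"array","items":{"type":"number"}},"delta_pos":{"type":"array","items":{"type":"array","items":{"type":"number"}}},"angular":{"type":"array","items":{"type":"array","items":{"type":"number"}}},"force":{"type":"number"}},"required":["claw","delta_pos","angular"]}

```bash
ls; mkdir -p pics
python3 - <<'E'
from cell import arm
import cv2,numpy as np
s=arm.observe();print({k:np.round(v,3).tolist() for k,v in s.items()})
ims=[]
for n in ("scene","side"):
    p=arm.get_image(n);ims.append(p["frame"]);print(n,p["mtx"].tolist(),np.round(p["T"],3).tolist())
    for l in ("tube_block","nest","stand","seat_pin"):
        print(l,[(round(d["conf"],2),np.round(np.array(d["centre"])*[560,420]).tolist()) for d in arm.look_for(l,p)])
    for l in ("tube_block","nest","home","stand","seat_pin"):
        print('pl',l,[(round(d["conf"],2),np.round(np.array(d["centre"])*[560,420],1).tolist()) for d in arm.place_of(l,p)])
    cv2.imwrite(f"pics/{n}0.png",cv2.resize(p["frame"][:,:,::-1],(784,588)))
E
```

```text
pics
{'clock': 0.0, 'joints': [1.21, 0.435, 0.025, 1.574, -0.012, 1.134, -0.075], 'dq': [-0.001, 0.0, -0.002, 0.001, -0.002, -0.001, 0.001], 'joint_efforts': [-0.001, -66.785, 0.985, -31.447, -0.061, 0.043, 0.0], 'position': [0.159, -0.604, 0.226], 'ee_rot': [-3.114, -0.403, 0.0], 'force': [0.733, 0.562, 0.842], 'ft_torque': [-0.01, -0.054, 0.035], 'gripper_force': 0.0, 'width': 0.998}
scene [[445.11693630357047, 0.0, 275.72357970440686], [0.0, 445.11693630357047, 219.40226822541453], [0.0, 0.0, 1.0]] [[-0.056, 0.679, -0.732, 1.419], [0.998, 0.033, -0.045, 0.103], [-0.007, -0.733, -0.68, 0.929], [0.0, 0.0, 0.0, 1.0]]
tube_block [(0.72, [173.0, 241.0])]
nest [(0.73, [377.0, 171.0]), (0.71, [175.0, 175.0]), (0.6, [316.0, 223.0])]
stand [(0.85, [184.0, 186.0]), (0.8, [374.0, 177.0]), (0.71, [314.0, 232.0])]
seat_pin []
pl tube_block [(0.91, [175.2, 247.1])]
pl nest [(0.71, [295.3, 239.2]), (0.68, [146.3, 193.7]), (0.61, [356.4, 194.0])]
pl home [(0.68, [372.3, 173.0]), (0.65, [309.2, 225.1]), (0.64, [168.6, 177.2]), (0.6, [250.1, 211.4])]
pl stand [(0.95, [316.2, 242.0]), (0.67, [373.3, 192.8]), (0.67, [185.8, 197.0])]Traceback (most recent call last):
  File "<stdin>", line 10, in <module>
ValueError: it knows: beaker, home, nest, sample_jar, stand, tip_box, tube_block, wash_bottle
```

Run:
```python
from cell import arm
import cv2,numpy as np
for n in ("scene","side"):
    p=arm.get_image(n);print(n,p["mtx"].tolist(),np.round(p["T"],3).tolist())
    for f,ls in ((arm.look_for,("seat_pin",)),(arm.place_of,("tube_block","nest","home","stand","tip_box","wash_bottle","sample_jar","beaker"))):
      for l in ls:
        r=[]
        for d in f(l,p):
            c=np.array(d["centre"])*[560,420]
            ray=p["T"][:3,:3]@np.linalg.inv(p["mtx"])@[*c,1];o=p["T"][:3,3]
            z=0.045 if l=="nest" else 0.063 if l=="home" else 0
            r.append((round(d["conf"],2),np.round(c,1).tolist(),np.round(o+ray*(z-o[2])/ray[2],3)[:2].tolist()))
        print(l,r)
    cv2.imwrite(f"pics/{n}0.png",cv2.resize(p["frame"][:,:,::-1],(784,588)))
```

```text
scene [[445.11693630357047, 0.0, 275.72357970440686], [0.0, 445.11693630357047, 219.40226822541453], [0.0, 0.0, 1.0]] [[-0.056, 0.679, -0.732, 1.419], [0.998, 0.033, -0.045, 0.103], [-0.007, -0.733, -0.68, 0.929], [0.0, 0.0, 0.0, 1.0]]
seat_pin []
tube_block [(0.64, [176.6, 246.6], [0.549, -0.237]), (0.62, [292.8, 238.7], [0.501, 0.096])]
nest [(0.93, [150.2, 194.0], [0.372, -0.353]), (0.74, [290.7, 238.3], [0.544, 0.091]), (0.69, [351.8, 189.2], [0.318, 0.276])]
home [(0.85, [167.5, 177.1], [0.307, -0.311]), (0.84, [372.1, 171.5], [0.246, 0.344]), (0.79, [314.1, 226.6], [0.513, 0.155])]
stand [(0.89, [370.3, 192.4], [0.276, 0.344]), (0.8, [188.0, 196.3], [0.324, -0.25]), (0.77, [316.9, 241.6], [0.509, 0.167])]
tip_box [(0.97, [154.0, 303.0], [0.749, -0.252])]
wash_bottle [(0.74, [313.6, 306.4], [0.739, 0.155])]
sample_jar [(0.87, [251.9, 212.7], [0.393, -0.034]), (0.23, [313.0, 227.1], [0.449, 0.155])]
beaker [(0.66, [218.0, 301.5], [0.736, -0.089])]
side [[439.0535014250581, 0.0, 275.83817536030824], [0.0, 439.0535014250581, 205.77488392846286], [0.0, 0.0, 1.0]] [[0.993, -0.081, 0.
[... 168 characters left out ...]
[(0.83, [206.1, 182.0], [0.347, 0.31]), (0.71, [280.1, 212.6], [0.555, 0.088]), (0.64, [216.4, 328.4], [0.378, -0.322])]
home [(0.97, [269.4, 198.0], [0.532, 0.143]), (0.96, [190.7, 169.2], [0.298, 0.375]), (0.92, [194.1, 302.7], [0.335, -0.263])]
stand [(0.76, [184.6, 191.5], [0.272, 0.342]), (0.75, [262.3, 216.1], [0.509, 0.15]), (0.75, [193.3, 326.2], [0.326, -0.264]), (0.55, [392.4, 299.5], [0.763, -0.247]), (0.31, [339.5, 208.8], [0.742, 0.155])]
tip_box [(0.96, [390.4, 298.1], [0.76, -0.242]), (0.42, [303.5, 305.4], [0.565, -0.236])]
wash_bottle [(0.78, [338.0, 209.0], [0.738, 0.154])]
sample_jar [(0.56, [220.0, 259.6], [0.384, -0.043])]
beaker [(0.63, [356.7, 258.0], [0.726, -0.088])]
```

View pics/scene0.png

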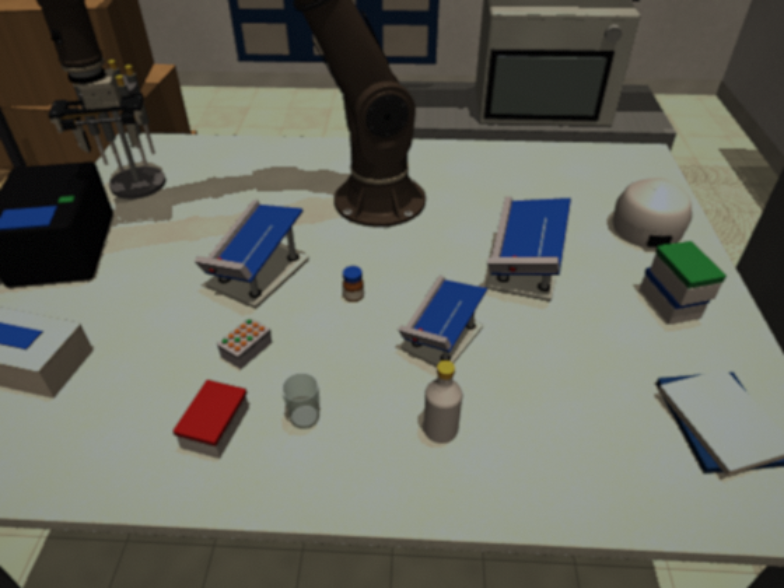

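View pics/side0.png

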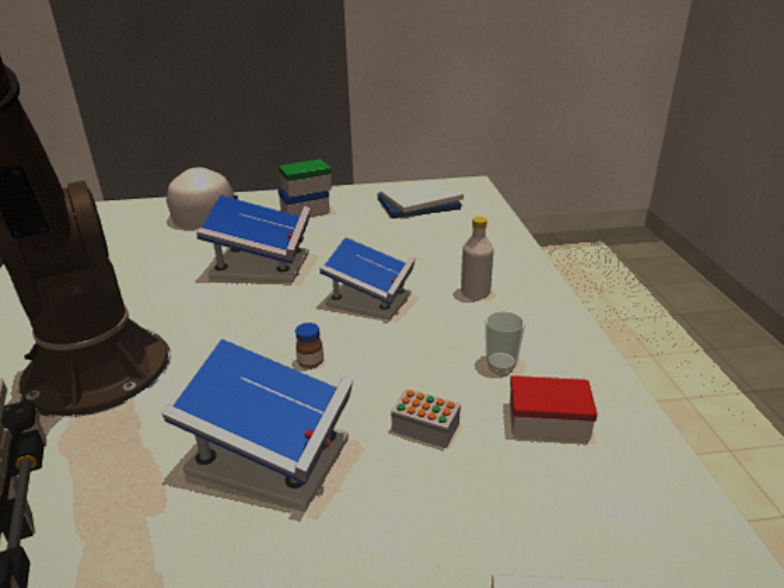

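```bash
cat > h.py <<'E'
from cell import arm
import numpy as np, cv2
from scipy.spatial.transform import Rotation as Ro
from scipy.linalg import fractional_matrix_power as fmp
def ray(p,c,z=0.):
    r=p["T"][:3,:3]@np.linalg.inv(p["mtx"])@[*c,1];o=p["T"][:3,3]
    return o+r*(z-o[2])/r[2]
def proj(p,X):
    X=np.atleast_2d(X);q=(X-p["T"][:3,3])@p["T"][:3,:3]@p["mtx"].T
    return q[:,:2]/q[:,2:]
def pose():
    s=arm.observe();T=np.eye(4);T[:3,:3]=Ro.from_rotvec(s["ee_rot"]).as_matrix();T[:3,3]=s["position"];return T
def plan(pos,R,n,frm=None):
    A=pose() if frm is None else frm
    B=np.eye(4);B[:3,:3]=R;B[:3,3]=pos
    S=np.real(fmp(np.linalg.inv(A)@B,1/n))
    print(n,"rows: d cm",np.round(S[:3,3]*100,3).tolist(),"ang",np.round(Ro.from_matrix(S[:3,:3]).as_rotvec(),4).tolist())
    return B
def down(yaw): # tool z down, tool x at yaw
    c,s=np.cos(yaw),np.sin(yaw)
    return np.array([[c,s,0],[s,-c,0],[0,0,-1.]])
E
python3 - <<'E'
from h import *
p=arm.get_image("scene")
for c in ((54,200),(79,154),(7,200),(64,250),(30,278)): print(c,ray(p,c)[:2].round(3))
T=pose();print(T.round(3).tolist())
w=arm.get_image("wrist");C=np.linalg.inv(T)@w["T"];print(C.round(3).tolist(),w["mtx"].round(1).tolist())
# block yaw from trace of region's top via minAreaRect in ground homography
d=arm.trace("tube_block",p)
print([(x["conf"],(np.array(x["centre"])*[560,420]).round()) for x in d])
f=cv2.resize(p["frame"][215:275,135:215,::-1],(640,480),interpolation=cv2.INTER_CUBIC)
f2=cv2.resize(p["frame"][190:265,275:355,::-1],(640,600),interpolation=cv2.INTER_CUBIC)
cv2.imwrite("pics/c1.png",cv2.resize(np.vstack([f,f2])[:,:,:],(345,582)))
E
```

```text
(54, 200) [ 0.363 -0.68 ]
(79, 154) [ 0.104 -0.698]
(7, 200) [ 0.37  -0.833]
(64, 250) [ 0.579 -0.558]
(30, 278) [ 0.685 -0.608]
[[0.967, 0.255, -0.0, 0.159], [0.255, -0.967, 0.0, -0.604], [0.0, -0.0, -1.0, 0.227], [0.0, 0.0, 0.0, 1.0]]
[[-0.0, -0.952, -0.307, 0.083], [1.0, 0.0, -0.0, 0.0], [0.0, -0.307, 0.952, -0.158], [0.0, 0.0, 0.0, 1.0]] [[371.9, 0.0, 283.2], [0.0, 371.9, 214.4], [0.0, 0.0, 1.0]]
[(0.97, array([175., 240.]))]
```

View pics/c1.png

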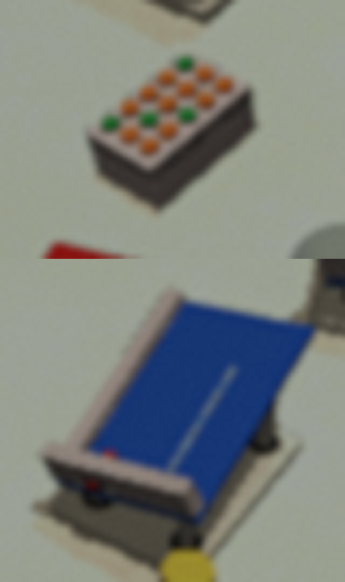

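Run:
```python
from h import *
p=arm.get_image("scene")
P=[ray(p,c,.042)[:2] for c in ((155.9,246.3),(169.8,253.3),(193.5,235.9),(178.4,228.5))]
print(np.round(P,3).tolist(),np.mean(P,0))
v=(P[3]-P[0]+P[2]-P[1]);y=np.arctan2(v[1],v[0]);print(np.degrees(y))
# tool x either along v or -v, choose near current yaw
yc=np.arctan2(*pose()[:2,0][::-1]);print(np.degrees(yc))
y=min((y,y-np.pi,y+np.pi),key=lambda a:abs(a-yc));print("yaw",y)
m=np.mean(P,0)
B=plan([.35,-.42,.30],down(y/2),14); plan([*m,.17],down(y),14,B)
```

```text
[[0.59, -0.279], [0.615, -0.235], [0.545, -0.183], [0.518, -0.233]] [ 0.56693595 -0.2326462 ]
145.33981267357169
14.767039945093453
yaw -0.6049343882041849
14 rows: d cm [1.377, -1.337, -0.524] ang [-0.0, 0.0, 0.04]
14 rows: d cm [0.83, -1.88, 0.929] ang [0.0, 0.0, 0.0216]
```

Call:
carry_out(
  claw=[9.18,9.18,9.18,9.18,9.18,9.18,9.18,9.18,9.18,9.18,9.18,9.18,9.18,9.18],
  delta_pos=[
    [1.38,-1.34,-0.52],
    [1.38,-1.34,-0.52],
    [1.38,-1.34,-0.52],
    [1.38,-1.34,-0.52],
    [1.38,-1.34,-0.52],
    [1.38,-1.34,-0.52],
    [1.38,-1.34,-0.52],
    [1.38,-1.34,-0.52],
    [1.38,-1.34,-0.52],
    [1.38,-1.34,-0.52],
    [1.38,-1.34,-0.52],
    [1.38,-1.34,-0.52],
    [1.38,-1.34,-0.52],
    [1.38,-1.34,-0.52],
  ],
  angular=[
    [0,0,0.04],
    [0,0,0.04],
    [0,0,0.04],
    [0,0,0.04],
    [0,0,0.04],
    [0,0,0.04],
    [0,0,0.04],
    [0,0,0.04],
    [0,0,0.04],
    [0,0,0.04],
    [0,0,0.04],
    [0,0,0.04],
    [0,0,0.04],
    [0,0,0.04],
  ],
)

```text
clock: 3.05
position: [0.3511, -0.4191, 0.2999]
ee_rot: [3.105, -0.476, 0.0]
force: [0.2, -1.0, -0.2]
width: 0.999
gripper_force: 0.0
```

Call:
carry_out(
  claw=[9.18,9.18,9.18,9.18,9.18,9.18,9.18,9.18,9.18,9.18,9.18,9.18,9.18,9.18,9.18,9.18],
  delta_pos=[
    [0.83,-1.88,0.93],
    [0.83,-1.88,0.93],
    [0.83,-1.88,0.93],
    [0.83,-1.88,0.93],
    [0.83,-1.88,0.93],
    [0.83,-1.88,0.93],
    [0.83,-1.88,0.93],
    [0.83,-1.88,0.93],
    [0.83,-1.88,0.93],
    [0.83,-1.88,0.93],
    [0.83,-1.88,0.93],
    [0.83,-1.88,0.93],
    [0.83,-1.88,0.93],
    [0.83,-1.88,0.93],
    [0,0,0],
    [0,0,0],
  ],
  angular=[
    [0,0,0.0216],
    [0,0,0.0216],
    [0,0,0.0216],
    [0,0,0.0216],
    [0,0,0.0216],
    [0,0,0.0216],
    [0,0,0.0216],
    [0,0,0.0216],
    [0,0,0.0216],
    [0,0,0.0216],
    [0,0,0.0216],
    [0,0,0.0216],
    [0,0,0.0216],
    [0,0,0.0216],
    [0,0,0],
    [0,0,0],
  ],
)

```text
clock: 4.65
position: [0.5672, -0.2322, 0.1691]
ee_rot: [2.999, -0.934, -0.001]
force: [-0.6, -0.8, 0.4]
width: 0.998
gripper_force: 0.0
```

Run:
```python
from h import *
print(pose().round(3).tolist())
w=arm.get_image("wrist");np.save("w1.npy",w,allow_pickle=True)
for d in arm.place_of("tube_block",w)[:1]:
    c=np.array(d["centre"])*[560,420];print(c,ray(w,c))
d=arm.trace("tube_block",w)[0];m=d["region"].astype(np.uint8);print(d["conf"],m.sum())
np.save("m1.npy",m)
cv2.imwrite("pics/w1.png",cv2.resize(w["frame"][:,:,::-1],(784,588)))
```

```text
[[0.823, -0.568, -0.001, 0.567], [-0.568, -0.823, -0.0, -0.232], [-0.001, 0.001, -1.0, 0.169], [0.0, 0.0, 0.0, 1.0]]
[285.824 192.318] [ 0.56451681 -0.23368014  0.        ]
0.79 8502
```

View pics/w1.png

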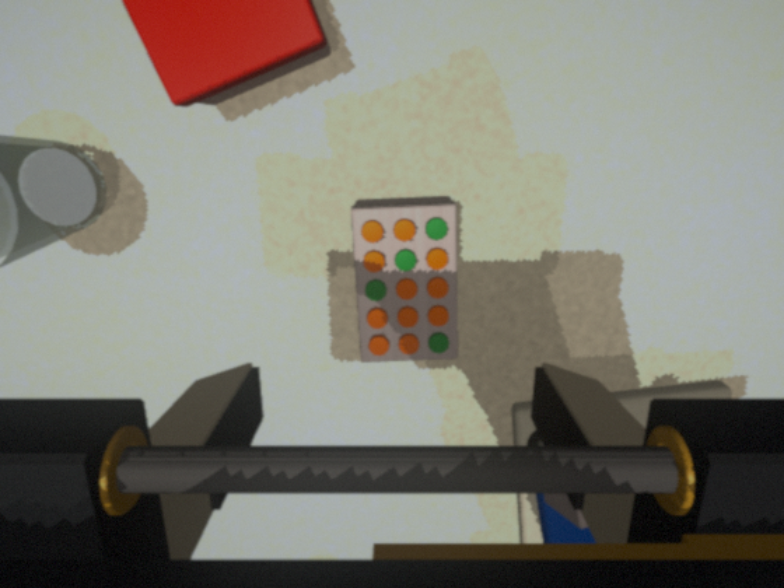

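Run:
```python
from h import *
w=np.load("w1.npy",allow_pickle=True).item()
c=lambda L,z:np.array([ray(w,np.array(q)/1.4,z)[:2] for q in L])
A=c([(352,207),(457,203),(459,359),(360,361)],.042);B=c([(372,230),(436,228),(438,342),(378,345)],.047)
for P in (A,B):
    v=P[0]+P[1]-P[2]-P[3];u=P[1]+P[2]-P[0]-P[3]
    print(P.mean(0).round(4),np.linalg.norm(v)/2,np.linalg.norm(u)/2,np.arctan2(v[1],v[0]),np.arctan2(-u[0],u[1])+0)
    V=v
T=pose();print(np.arctan2(*T[:2,0][::-1]))
# image edges
```

```text
[ 0.5632 -0.2372] 0.09197545152140475 0.05810724222190566 -0.5662060937365148 2.567646460165143
[ 0.5638 -0.2368] 0.06699647440345569 0.034767414673065176 -0.5645574063605139 2.5806172304767268
-0.6058544978237574
```

Run:
```python
from h import *
B=plan([.5635,-.237,.07],down(-.566),5);plan([.5635,-.237,.016],down(-.566),6,B)
```

```text
5 rows: d cm [-0.015, 0.095, 1.996] ang [0.0001, -0.0001, -0.008]
6 rows: d cm [-0.0, -0.0, 0.9] ang [0.0, 0.0, 0.0]
```

Call:
carry_out(
  claw=[9.18,9.18,9.18,9.18,9.18,9.18,9.18,9.18,9.18,9.18,9.18,9.18,9.18],
  delta_pos=[
    [-0.015,0.095,2.0],
    [-0.015,0.095,2.0],
    [-0.015,0.095,2.0],
    [-0.015,0.095,2.0],
    [-0.015,0.095,2.0],
    [0,0,0.9],
    [0,0,0.9],
    [0,0,0.9],
    [0,0,0.9],
    [0,0,0.9],
    [0,0,0.9],
    [0,0,0],
    [0,0,0],
  ],
  angular=[
    [0,0,-0.008],
    [0,0,-0.008],
    [0,0,-0.008],
    [0,0,-0.008],
    [0,0,-0.008],
    [0,0,0],
    [0,0,0],
    [0,0,0],
    [0,0,0],
    [0,0,0],
    [0,0,0],
    [0,0,0],
    [0,0,0],
  ],
)

```text
clock: 6.1
position: [0.5641, -0.2357, 0.0152]
ee_rot: [3.017, -0.875, -0.0]
force: [-0.5, -0.7, -0.4]
width: 1.001
gripper_force: 0.0
```

Call:
carry_out(
  claw=[5.5,5.5,5.5,5.5,5.5,5.5,5.5,5.5,5.5,5.5],
  delta_pos=[
    [0,0,0],
    [0,0,0],
    [0,0,0],
    [0,0,0],
    [0,0,0],
    [0,0,0],
    [0,0,0],
    [0,0,0],
    [0,0,0],
    [0,0,0],
  ],
  angular=[
    [0,0,0],
    [0,0,0],
    [0,0,0],
    [0,0,0],
    [0,0,0],
    [0,0,0],
    [0,0,0],
    [0,0,0],
    [0,0,0],
    [0,0,0],
  ],
  force=25,
)

```text
clock: 7.1
position: [0.5641, -0.2359, 0.0155]
ee_rot: [3.017, -0.875, 0.0]
force: [-0.4, -0.6, 4.2]
width: 0.63
gripper_force: 25.0
```

Run:
```python
from h import *
T=pose();B=plan([.5641,-.2359,.25],T[:3,:3],16);plan([.40,.22,.25],down(-.5),20,B)
```

```text
16 rows: d cm [0.0, 0.0, -1.466] ang [0.0, -0.0, -0.0]
20 rows: d cm [-1.867, -1.545, -0.0] ang [0.0, -0.0, -0.0032]
```

Call:
carry_out(
  claw=[5.5,5.5,5.5,5.5,5.5,5.5,5.5,5.5,5.5,5.5,5.5,5.5,5.5,5.5,5.5,5.5],
  delta_pos=[
    [0,0,-0.5],
    [0,0,-1],
    [0,0,-1.5],
    [0,0,-1.5],
    [0,0,-1.6],
    [0,0,-1.7],
    [0,0,-1.7],
    [0,0,-1.7],
    [0,0,-1.7],
    [0,0,-1.7],
    [0,0,-1.7],
    [0,0,-1.7],
    [0,0,-1.7],
    [0,0,-1.7],
    [0,0,-1.7],
    [0,0,-1],
  ],
  angular=[
    [0,0,0],
    [0,0,0],
    [0,0,0],
    [0,0,0],
    [0,0,0],
    [0,0,0],
    [0,0,0],
    [0,0,0],
    [0,0,0],
    [0,0,0],
    [0,0,0],
    [0,0,0],
    [0,0,0],
    [0,0,0],
    [0,0,0],
    [0,0,0],
  ],
)

```text
clock: 8.7
position: [0.5644, -0.2359, 0.2591]
ee_rot: [3.017, -0.875, 0.005]
force: [0.9, 0.8, -2.7]
width: 0.629
gripper_force: 25.0
```

Call:
carry_out(
  claw=[5.5,5.5,5.5,5.5,5.5,5.5,5.5,5.5,5.5,5.5,5.5,5.5,5.5,5.5,5.5,5.5,5.5,5.5,5.5,5.5],
  delta_pos=[
    [-1,-0.8,0],
    [-1.8,-1.5,0],
    [-2.0,-1.6,0],
    [-2.1,-1.75,0],
    [-2.1,-1.75,0],
    [-2.1,-1.75,0],
    [-2.1,-1.75,0],
    [-2.1,-1.75,0],
    [-2.1,-1.75,0],
    [-2.1,-1.75,0],
    [-2.1,-1.75,0],
    [-2.1,-1.75,0],
    [-2.1,-1.75,0],
    [-2.1,-1.75,0],
    [-2.1,-1.75,0],
    [-2.1,-1.75,0],
    [-2.1,-1.75,0],
    [-1.5,-1.2,0],
    [-0.8,-0.7,0],
    [0,0,0],
  ],
  angular=[
    [0,0,-0.0032],
    [0,0,-0.0032],
    [0,0,-0.0032],
    [0,0,-0.0032],
    [0,0,-0.0032],
    [0,0,-0.0032],
    [0,0,-0.0032],
    [0,0,-0.0032],
    [0,0,-0.0032],
    [0,0,-0.0032],
    [0,0,-0.0032],
    [0,0,-0.0032],
    [0,0,-0.0032],
    [0,0,-0.0032],
    [0,0,-0.0032],
    [0,0,-0.0032],
    [0,0,-0.0032],
    [0,0,-0.0032],
    [0,0,-0.0032],
    [0,0,-0.0032],
  ],
)

```text
clock: 10.7
position: [0.4031, 0.2127, 0.2559]
ee_rot: [3.045, -0.772, -0.001]
force: [-0.3, -0.2, -2.9]
width: 0.629
gripper_force: 25.0
```

Run:
```python
from h import *
print(pose().round(3).tolist())
D={}
for n in ("wrist","scene","side"):
    p=arm.get_image(n);D[n]=p
    for l in ("nest","home","stand"):
        print(n,l,[(round(d["conf"],2),(np.array(d["centre"])*[560,420]).round(1).tolist()) for d in arm.place_of(l,p)])
np.save("n1.npy",D,allow_pickle=True)
cv2.imwrite("pics/w2.png",cv2.resize(D["wrist"]["frame"][:,:,::-1],(784,588)))
```

```text
[[0.879, -0.476, -0.001, 0.403], [-0.476, -0.879, -0.0, 0.213], [-0.001, 0.0, -1.0, 0.256], [0.0, 0.0, 0.0, 1.0]]
wrist nest []
wrist home [(0.77, [288.2, 22.7])]
wrist stand [(0.69, [275.1, 60.5]), (0.18, [279.0, 265.6])]
scene nest [(0.97, [290.5, 238.6]), (0.91, [149.1, 192.2]), (0.67, [356.7, 189.3])]
scene home [(0.98, [311.1, 228.0]), (0.92, [372.4, 174.0])]
scene stand [(0.8, [186.0, 196.8]), (0.61, [373.3, 194.7])]
side nest [(0.97, [277.4, 212.7]), (0.87, [206.7, 180.0]), (0.76, [215.6, 330.9])]
side home [(0.96, [191.0, 168.0]), (0.56, [267.1, 199.1]), (0.56, [194.1, 300.9])]
side stand [(0.9, [184.6, 186.5]), (0.81, [190.8, 324.9]), (0.61, [264.1, 213.7])]
```

View pics/w2.png

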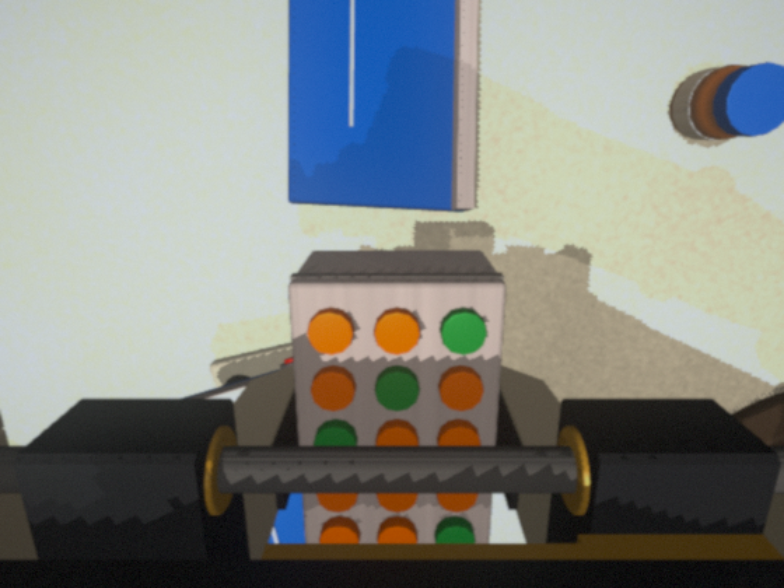

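```bash
cat >> h.py <<'E'
Rt=Ro.from_rotvec(np.radians(22)*np.array([1,1,0])/2**.5).as_matrix()
def nest(v):
    R=Ro.from_rotvec([0,0,v[2]]).as_matrix()@Rt
    return R,np.array([v[0],v[1],.075])-R@[-.069,.044,0]
def npt(v,P):
    R,o=nest(v);return o+np.atleast_2d(P)/1000@R.T
E
python3 - <<'E'
from h import *
from scipy.optimize import least_squares
D=np.load("n1.npy",allow_pickle=True).item()
O=[("wrist",(-150,100,0),(289/1.4,202/1.4),.8),("wrist",(-150,0,0),(453/1.4,208/1.4),.8),
("scene",(-150,100,0),(347.6,206.1),2.3),("scene",(-150,0,0),(318.4,200.3),2.3),("scene",(0,0,0),(290.6,238.5),2.3),("scene",(-46,29,0),(311.5,226.6),2.3),
("side",(-150,100,0),(245,170.7),2.3),("side",(-150,0,0),(230,191),2.3),("side",(0,0,0),(278.7,212.7),2.3),("side",(-46,29,0),(268.2,198.5),2.3)]
def f(v):
    return np.concatenate([(proj(D[n],npt(v,P))[0]-q)*s for n,P,q,s in O]+[
      # wrist top-edge crossings: side edges at image row 0
      ])
r=least_squares(f,[.509,.155,-.47],loss="soft_l1",f_scale=3)
print(r.x,nest(r.x)[1]);print(f(r.x).reshape(-1,2).round(1).tolist())
np.save("v.npy",r.x)
p=D["wrist"]
for y in (0,100): print(proj(p,npt(r.x,[[-150,y,0],[-80,y,0]])*1)*1.4)
E
```

```text
[ 0.51227191  0.16232433 -0.53545457] [0.54772511 0.09491414 0.04506778]
[[-0.2, -1.1], [-1.1, -0.8], [-1.0, -1.7], [-2.5, -1.7], [3.7, 1.7], [-6.7, 4.8], [1.7, -4.0], [-0.7, -0.4], [-3.6, -2.9], [-3.2, -0.8]]
[[451.01256014 206.59297563]
 [451.65507152  93.13418539]]
[[288.73323919 200.00674017]
 [287.69149741  75.93572969]]
```

Run:
```python
from h import *
v=np.load("v.npy");R,o=nest(v);Rt_=R@np.diag([1,-1,-1.])
t=npt(v,[[-66,41,85]])[0];print(t);plan(t,Rt_,16);print(arm.observe()["joints"])
```

```text
[0.5211209  0.12766073 0.15222131]
16 rows: d cm [0.964, 0.173, 0.52] ang [0.0173, -0.0167, 0.0021]
[-0.33459359  0.15443751 -0.29754431  1.89860478  0.05078056  1.09577811
 -2.72399759]
```

Call:
carry_out(
  claw=[5.5,5.5,5.5,5.5,5.5,5.5,5.5,5.5,5.5,5.5,5.5,5.5,5.5,5.5,5.5,5.5,5.5,5.5,5.5,5.5],
  delta_pos=[
    [0,0,0],
    [0,0,0],
    [0,0,0],
    [0,0,0],
    [0,0,0],
    [0,0,0],
    [0,0,0],
    [0,0,0],
    [0,0,0],
    [0,0,0],
    [0,0,0],
    [0,0,0],
    [0,0,0],
    [0,0,0],
    [0,0,0],
    [0,0,0],
    [0,0,0],
    [0,0,0],
    [0,0,0],
    [0,0,0],
  ],
  angular=[
    [0,0,-0.05],
    [0,0,-0.1],
    [0,0,-0.13],
    [0,0,-0.13],
    [0,0,-0.13],
    [0,0,-0.13],
    [0,0,-0.13],
    [0,0,-0.13],
    [0,0,-0.13],
    [0,0,-0.13],
    [0,0,-0.13],
    [0,0,-0.13],
    [0,0,-0.13],
    [0,0,-0.13],
    [0,0,-0.13],
    [0,0,-0.13],
    [0,0,-0.13],
    [0,0,-0.13],
    [0,0,-0.13],
    [0,0,-0.13],
  ],
)

```text
clock: 13.3
position: [0.4052, 0.211, 0.2563]
ee_rot: [1.705, 2.639, -0.0]
force: [0.4, -0.2, -3.2]
width: 0.627
gripper_force: 25.0
```

Run:
```python
from h import *
v=np.load("v.npy");R,o=nest(v);Rt_=R@np.diag([-1,1,-1.])
t=npt(v,[[-66,41,85]])[0];T=pose();print(T[:3,3],arm.observe()["joints"])
B=plan(T[:3,3]+[0,0,.0],Rt_,10);plan(t,Rt_,12,B)
```

```text
[0.40518504 0.21099438 0.25631262] [-0.07654691  0.18926317 -0.59938247  1.88039619  0.11900775  1.10718845
 -0.29727318]
10 rows: d cm [0.0, 0.0, 0.0] ang [-0.018, 0.0346, -0.0604]
12 rows: d cm [-1.368, -0.287, 0.463] ang [0.0, -0.0, 0.0]
```

Call:
carry_out(
  claw=[5.5,5.5,5.5,5.5,5.5,5.5,5.5,5.5,5.5,5.5],
  delta_pos=[
    [0,0,0],
    [0,0,0],
    [0,0,0],
    [0,0,0],
    [0,0,0],
    [0,0,0],
    [0,0,0],
    [0,0,0],
    [0,0,0],
    [0,0,0],
  ],
  angular=[
    [-0.018,0.0346,-0.0604],
    [-0.018,0.0346,-0.0604],
    [-0.018,0.0346,-0.0604],
    [-0.018,0.0346,-0.0604],
    [-0.018,0.0346,-0.0604],
    [-0.018,0.0346,-0.0604],
    [-0.018,0.0346,-0.0604],
    [-0.018,0.0346,-0.0604],
    [-0.018,0.0346,-0.0604],
    [-0.018,0.0346,-0.0604],
  ],
)

```text
clock: 14.3
position: [0.4052, 0.2107, 0.2564]
ee_rot: [-0.774, -2.807, -0.494]
force: [-0.7, 0.1, -5.1]
width: 0.63
gripper_force: 25.0
```

Call:
carry_out(
  claw=[5.5,5.5,5.5,5.5,5.5,5.5,5.5,5.5,5.5,5.5,5.5,5.5,5.5,5.5],
  delta_pos=[
    [-1.37,-0.29,0.46],
    [-1.37,-0.29,0.46],
    [-1.37,-0.29,0.46],
    [-1.37,-0.29,0.46],
    [-1.37,-0.29,0.46],
    [-1.37,-0.29,0.46],
    [-1.37,-0.29,0.46],
    [-1.37,-0.29,0.46],
    [-1.37,-0.29,0.46],
    [-1.37,-0.29,0.46],
    [-1.37,-0.29,0.46],
    [-1.37,-0.29,0.46],
    [0,0,0],
    [0,0,0],
  ],
  angular=[
    [0,0,0],
    [0,0,0],
    [0,0,0],
    [0,0,0],
    [0,0,0],
    [0,0,0],
    [0,0,0],
    [0,0,0],
    [0,0,0],
    [0,0,0],
    [0,0,0],
    [0,0,0],
    [0,0,0],
    [0,0,0],
  ],
)

```text
clock: 15.7
position: [0.5205, 0.1268, 0.1522]
ee_rot: [-0.778, -2.805, -0.493]
force: [-0.2, 0.7, -3.4]
width: 0.629
gripper_force: 25.0
```

Run:
```python
from h import *
v=np.load("v.npy");R,o=nest(v);Rt_=R@np.diag([-1,1,-1.])
T=pose();s=arm.observe();print(T[:3,3],s["joints"].round(2),s["force"])
print("nest coords",((T[:3,3]-o)@R*1000).round(1),"rot err",Ro.from_matrix(Rt_.T@T[:3,:3]).as_rotvec().round(4))
D={}
for n in ("wrist","scene","side"): D[n]=arm.get_image(n)
np.save("n2.npy",D,allow_pickle=True)
a=D["wrist"]["frame"][:,:,::-1].copy()
q=proj(D["wrist"],npt(v,[[-150,0,0],[-150,100,0],[-120,100,0],[-120,0,0]]))
for x in q: cv2.drawMarker(a,tuple(int(round(k)) for k in x),(0,255,255),0,8)
c=[]
for n,(x,y) in (("scene",(270,170)),("side",(215,145))):
    b=D[n]["frame"][y:y+100,x:x+100,::-1].copy();b=cv2.resize(b,(300,300),interpolation=cv2.INTER_CUBIC)
    for k in proj(D[n],npt(v,[[-150,0,0],[-150,100,0],[0,0,0],[0,100,0],[0,0,26],[0,100,26]])): cv2.drawMarker(b,tuple(int(round(m)) for m in (k-[x,y]+.5)*3),(0,255,255),0,8)
    c.append(b)
cv2.imwrite("pics/w3.png",np.hstack([cv2.resize(a,(480,360))[:300] if 0 else cv2.resize(a,(480,600)),np.vstack(c)]))
```

```text
[0.52051946 0.12683122 0.15220951] [ 0.34  0.5  -0.58  1.83 -0.15  0.91  0.94] [-0.22433985  0.71046514 -3.42701399]
nest coords [-66.1  40.   85.2] rot err [-0.0015 -0.0004  0.0051]
```

View pics/w3.png

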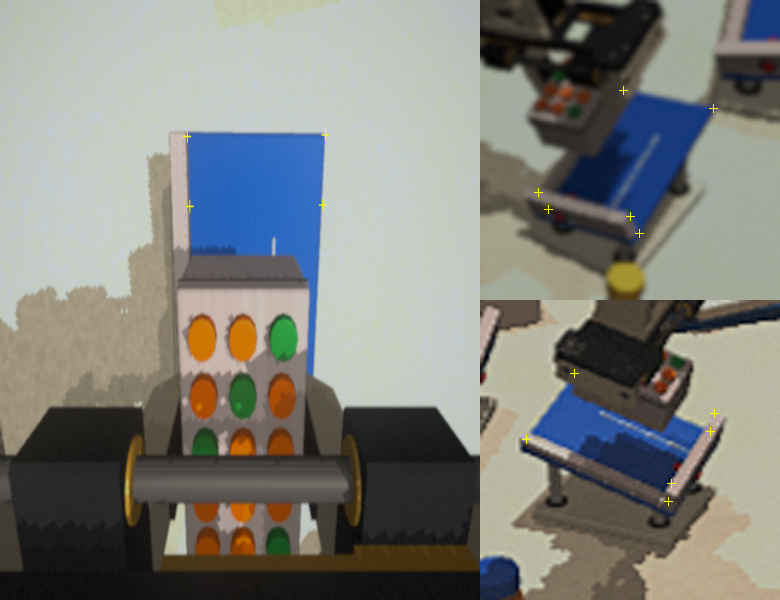

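Call:
carry_out(
  claw=[5.5,5.5,5.5,5.5,5.5,5.5,5.5,5.5,5.5,5.5,5.5],
  delta_pos=[
    [0,0.1,0.6],
    [0,0,1],
    [0,0,1],
    [0,0,1],
    [0,0,1],
    [0,0,0.8],
    [0,0,0.6],
    [0,0,0.4],
    [0,0,0.2],
    [0,0,0],
    [0,0,0],
  ],
  angular=[
    [0,0,-0.005],
    [0,0,0],
    [0,0,0],
    [0,0,0],
    [0,0,0],
    [0,0,0],
    [0,0,0],
    [0,0,0],
    [0,0,0],
    [0,0,0],
    [0,0,0],
  ],
)

```text
clock: 16.95
position: [0.5155, 0.1514, 0.0917]
ee_rot: [-0.771, -2.809, -0.494]
force: [0.3, -0.4, -3.3]
width: 0.627
gripper_force: 25.0
```

Call:
carry_out(
  claw=[5.5,5.5,5.5],
  delta_pos=[
    [0,0,0.1],
    [0,0,0],
    [0,0,0],
  ],
  angular=[
    [0,0,0],
    [0,0,0],
    [0,0,0],
  ],
)

```text
clock: 17.25
position: [0.5152, 0.1518, 0.0906]
ee_rot: [-0.771, -2.809, -0.494]
force: [0.4, 0.2, -4.5]
width: 0.633
gripper_force: 25.0
```

```bash
cat > st.py <<'E'
from h import *
v=np.load("v.npy");R,o=nest(v)
T=pose();s=arm.observe();print(s["clock"],"nest",((T[:3,3]-o)@R*1000).round(2),"F nest",(s["force"]@R).round(2),"rot",Ro.from_matrix((R@np.diag([-1,1,-1.])).T@T[:3,:3]).as_rotvec().round(4),round(float(s["width"]),3))
E
python3 st.py
```

```text
17.25 nest [-65.81  41.1   18.57] F nest [ 1.38 -0.8  -4.22] rot [-0.0015 -0.0016 -0.0002] 0.633
```

Call:
carry_out(
  claw=[5.5,5.5,5.5,5.5],
  delta_pos=[
    [0,0,0.1],
    [0,0,0.1],
    [0,0,0],
    [0,0,0],
  ],
  angular=[
    [0,0,0],
    [0,0,0],
    [0,0,0],
    [0,0,0],
  ],
)

```text
clock: 17.65
position: [0.5149, 0.1525, 0.0886]
ee_rot: [-0.771, -2.809, -0.493]
force: [1.2, 0.3, -4.2]
width: 0.629
gripper_force: 25.0
```

Call:
carry_out(
  claw=[5.5,5.5,5.5],
  delta_pos=[
    [0,0,0.05],
    [0,0,0],
    [0,0,0],
  ],
  angular=[
    [0,0,0],
    [0,0,0],
    [0,0,0],
  ],
)

```text
clock: 17.95
position: [0.5149, 0.1527, 0.0882]
ee_rot: [-0.771, -2.809, -0.493]
force: [-0.3, -0.2, -3.6]
width: 0.633
gripper_force: 25.0
```

```bash
python3 st.py
```

```text
17.95 nest [-65.85  41.06  15.95] F nest [ 0.8  -1.29 -3.3 ] rot [-0.0014 -0.0014 -0.0002] 0.633
```

Call:
carry_out(
  claw=[5.5,5.5,5.5],
  delta_pos=[
    [0,0,0.05],
    [0,0,0],
    [0,0,0],
  ],
  angular=[
    [0,0,0],
    [0,0,0],
    [0,0,0],
  ],
)

```text
clock: 18.25
position: [0.5148, 0.1529, 0.0877]
ee_rot: [-0.771, -2.809, -0.493]
force: [0.2, 0.8, -3.0]
width: 0.628
gripper_force: 25.0
```

Call:
carry_out(
  claw=[5.5,5.5,5.5],
  delta_pos=[
    [0,0,0.05],
    [0,0,0],
    [0,0,0],
  ],
  angular=[
    [0,0,0],
    [0,0,0],
    [0,0,0],
  ],
)

```text
clock: 18.55
position: [0.5153, 0.153, 0.0876]
ee_rot: [-0.771, -2.81, -0.494]
force: [1.2, -2.1, 1.7]
width: 0.632
gripper_force: 25.0
```

```bash
python3 st.py
```

```text
18.55 nest [-65.44  41.36  15.31] F nest [ 1.5  -0.65  2.48] rot [-0.0019 -0.0023 -0.0001] 0.632
```

Call:
carry_out(
  claw=[9.18,9.18,9.18,9.18,9.18,9.18,9.18,9.18,9.18,9.18,9.18,9.18,9.18,9.18,9.18],
  delta_pos=[
    [0,0,0],
    [0,0,0],
    [0,0,0],
    [0,0,0],
    [0,0,0],
    [0,0,0],
    [0,0,0],
    [0,0,0],
    [0,0,0],
    [0,0,0],
    [0,0,0],
    [0,0,0],
    [0,0,0],
    [0,0,0],
    [0,0,0],
  ],
  angular=[
    [0,0,0],
    [0,0,0],
    [0,0,0],
    [0,0,0],
    [0,0,0],
    [0,0,0],
    [0,0,0],
    [0,0,0],
    [0,0,0],
    [0,0,0],
    [0,0,0],
    [0,0,0],
    [0,0,0],
    [0,0,0],
    [0,0,0],
  ],
)

```text
clock: 20.05
position: [0.5148, 0.1531, 0.0872]
ee_rot: [-0.771, -2.809, -0.493]
force: [-0.2, -0.1, 0.0]
width: 0.996
gripper_force: 0.0
```

```bash
python3 st.py
python3 - <<'E'
from h import *
v=np.load("v.npy")
D={n:arm.get_image(n) for n in ("wrist","scene","side")}
a=D["wrist"]["frame"][:,:,::-1].copy()
# predicted top corners of block at stop (origin -54,29)
for X in ([-100,0,42],[-100,58,42],[-8,0,42],[-8,58,42]):
    q=proj(D["wrist"],npt(v,[X]))[0];cv2.drawMarker(a,tuple(int(round(k)) for k in q),(0,255,255),0,8)
c=[]
for n,(x,y) in (("scene",(270,170)),("side",(215,145))):
    b=cv2.resize(D[n]["frame"][y:y+100,x:x+100,::-1],(300,300),interpolation=cv2.INTER_CUBIC)
    c.append(b)
cv2.imwrite("pics/w4.png",np.hstack([cv2.resize(a,(480,600)),np.vstack(c)]))
E
```

```text
20.05 nest [-65.86  41.07  14.94] F nest [-0.11 -0.22  0.06] rot [-0.0014 -0.0013 -0.0002] 0.996
```

View pics/w4.png

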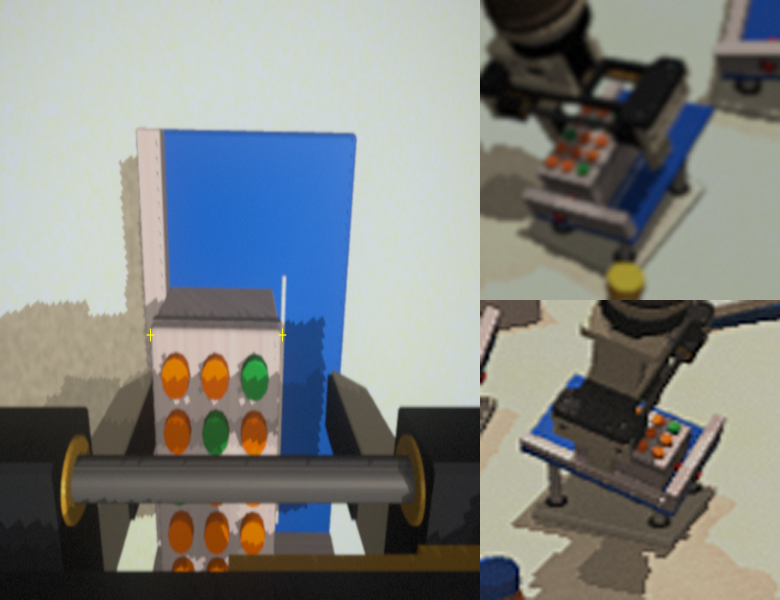

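Call:
carry_out(
  claw=[9.18,9.18,9.18,9.18,9.18,9.18,9.18,5,2,0,0,0,0,0,0],
  delta_pos=[
    [0,0,-0.5],
    [0,0,-1],
    [0,0,-1],
    [0,0,-1],
    [0,0,-1],
    [0,0,-1],
    [0,0,-0.5],
    [0.8,-0.2,0],
    [1,-0.2,0],
    [1,-0.2,0],
    [1,-0.2,0],
    [1,-0.2,0],
    [0.9,-0.2,0],
    [0.5,0,0],
    [0,0,0],
  ],
  angular=[
    [0,0,0],
    [0,0,0],
    [0,0,0],
    [0,0,0],
    [0,0,0],
    [0,0,0],
    [0,0,0],
    [0,0,0],
    [0,0,0],
    [0,0,0],
    [0,0,0],
    [0,0,0],
    [0,0,0],
    [0,0,0],
    [0,0,0],
  ],
)

```text
clock: 21.7
position: [0.4609, 0.1505, 0.1563]
ee_rot: [-0.77, -2.809, -0.493]
force: [-0.0, -0.6, 0.0]
width: 0.352
gripper_force: 0.0
```

```bash
python3 st.py
python3 - <<'E'
from h import *
v=np.load("v.npy");R,o=nest(v)
w=arm.get_image("wrist");s=arm.get_image("scene");d=arm.get_image("side")
a=cv2.resize(w["frame"][:,:,::-1],(560,420)).copy()
for X in ([-100,0,42],[-100,58,42],[-8,0,42],[-8,58,42],[-54,29,47]):
    q=proj(w,npt(v,[X]))[0];cv2.drawMarker(a,tuple(int(round(k)) for k in q),(0,255,255),0,8)
b=[cv2.resize(p["frame"][y:y+80,x:x+80,::-1],(210,210),interpolation=cv2.INTER_CUBIC) for p,x,y in ((s,280,185),(d,225,155))]
cv2.imwrite("pics/w5.png",np.hstack([a,np.vstack(b)]))
E
```

```text
21.7 nest [-128.64   29.03   74.93] F nest [ 0.26 -0.48  0.21] rot [-0.0012 -0.0015 -0.0008] 0.352
```

View pics/w5.png

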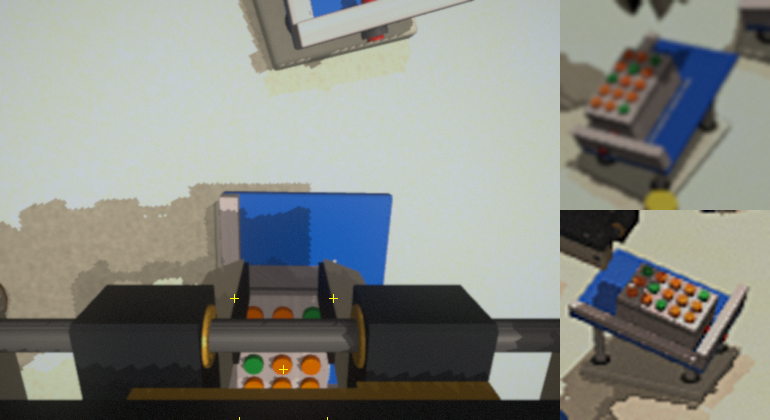

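Call:
carry_out(
  claw=[0,0,0,0,0,0,0,0,0,0,0,0,0,0],
  delta_pos=[
    [0,0,0],
    [0,0,0],
    [0,0,0],
    [0,0,0],
    [0,0,0.6],
    [0,0,1],
    [0,0,1],
    [0,0,1],
    [0,0,1],
    [0,0,0.8],
    [0,0,0.5],
    [0,0,0.3],
    [0,0,0],
    [0,0,0],
  ],
  angular=[
    [0,0,0],
    [0,0,0],
    [0,0,0],
    [0,0,0],
    [0,0,0],
    [0,0,0],
    [0,0,0],
    [0,0,0],
    [0,0,0],
    [0,0,0],
    [0,0,0],
    [0,0,0],
    [0,0,0],
    [0,0,0],
  ],
)

```text
clock: 23.25
position: [0.456, 0.1726, 0.0987]
ee_rot: [-0.771, -2.809, -0.494]
force: [1.0, 0.1, -0.7]
width: 0.006
gripper_force: 0.0
```

Call:
carry_out(
  claw=[0,0,0,0],
  delta_pos=[
    [-0.5,0,0],
    [-0.3,0,0],
    [0,0,0],
    [0,0,0],
  ],
  angular=[
    [0,0,0],
    [0,0,0],
    [0,0,0],
    [0,0,0],
  ],
)

```text
clock: 23.65
position: [0.4627, 0.1688, 0.0965]
ee_rot: [-0.771, -2.809, -0.494]
force: [0.1, -0.4, -0.1]
width: 0.003
gripper_force: 0.0
```

```bash
python3 st.py
```

```text
23.65 nest [-119.66   29.04   12.94] F nest [ 0.31 -0.35  0.03] rot [-0.0015 -0.0015  0.0001] 0.003
```

Call:
carry_out(
  claw=[0,0,0,0,0],
  delta_pos=[
    [-0.3,0,0],
    [-0.2,0,0],
    [-0.1,0,0],
    [0,0,0],
    [0,0,0],
  ],
  angular=[
    [0,0,0],
    [0,0,0],
    [0,0,0],
    [0,0,0],
    [0,0,0],
  ],
)

```text
clock: 24.15
position: [0.4676, 0.1662, 0.0948]
ee_rot: [-0.771, -2.809, -0.493]
force: [0.2, 0.8, 0.4]
width: 0.007
gripper_force: 0.0
```

Call:
carry_out(
  claw=[0,0,0,0],
  delta_pos=[
    [-0.1,0,0],
    [-0.05,0,0],
    [0,0,0],
    [0,0,0],
  ],
  angular=[
    [0,0,0],
    [0,0,0],
    [0,0,0],
    [0,0,0],
  ],
)

```text
clock: 24.55
position: [0.4689, 0.1655, 0.0945]
ee_rot: [-0.771, -2.809, -0.493]
force: [1.2, 0.2, -0.6]
width: 0.002
gripper_force: 0.0
```

```bash
python3 st.py
```

```text
24.55 nest [-112.33   29.07   12.88] F nest [ 1.12  0.62 -0.53] rot [-0.0014 -0.0014 -0.0001] 0.002
```

Call:
carry_out(
  claw=[0,0,0,0],
  delta_pos=[
    [-0.05,0,0],
    [-0.05,0,0],
    [0,0,0],
    [0,0,0],
  ],
  angular=[
    [0,0,0],
    [0,0,0],
    [0,0,0],
    [0,0,0],
  ],
)

```text
clock: 24.95
position: [0.4692, 0.1653, 0.0942]
ee_rot: [-0.77, -2.808, -0.493]
force: [-2.9, 1.7, 2.0]
width: 0.005
gripper_force: 1.9
```

Call:
carry_out(
  claw=[0,0,0,0],
  delta_pos=[
    [-0.05,0,0],
    [-0.05,0,0],
    [0,0,0],
    [0,0,0],
  ],
  angular=[
    [0,0,0],
    [0,0,0],
    [0,0,0],
    [0,0,0],
  ],
)

```text
clock: 25.35
position: [0.4692, 0.1653, 0.094]
ee_rot: [-0.769, -2.807, -0.493]
force: [-6.7, 2.7, 5.1]
width: 0.002
gripper_force: 3.8
```

```bash
python3 st.py
```

```text
25.35 nest [-111.89   28.91   12.52] F nest [-8.24  0.04  3.08] rot [-0.0004  0.0011 -0.0009] 0.002
```

Call:
carry_out(
  claw=[0,0,0,0],
  delta_pos=[
    [-0.05,0,0],
    [-0.05,0,0],
    [-0.05,0,0],
    [0,0,0],
  ],
  angular=[
    [0,0,0],
    [0,0,0],
    [0,0,0],
    [0,0,0],
  ],
)

```text
clock: 25.75
position: [0.4701, 0.1648, 0.0936]
ee_rot: [-0.768, -2.807, -0.493]
force: [-7.1, 3.5, 4.4]
width: 0.005
gripper_force: 4.4
```

```bash
python3 st.py
```

```text
25.75 nest [-110.78   28.87   12.44] F nest [-8.81  0.28  2.14] rot [-0.0002  0.0017 -0.001 ] 0.005
```

Call:
carry_out(
  claw=[0,0,0,0,0,0,0,0,0,0],
  delta_pos=[
    [-0.05,0,0],
    [-0.05,0,0],
    [-0.05,0,0],
    [-0.05,0,0],
    [-0.05,0,0],
    [-0.05,0,0],
    [-0.05,0,0],
    [-0.05,0,0],
    [-0.05,0,0],
    [0,0,0],
  ],
  angular=[
    [0,0,0],
    [0,0,0],
    [0,0,0],
    [0,0,0],
    [0,0,0],
    [0,0,0],
    [0,0,0],
    [0,0,0],
    [0,0,0],
    [0,0,0],
  ],
)

```text
clock: 26.75
position: [0.4739, 0.1627, 0.0924]
ee_rot: [-0.768, -2.806, -0.492]
force: [-6.8, 2.5, 5.0]
width: 0.006
gripper_force: 4.4
```

```bash
python3 st.py
```

```text
26.75 nest [-106.31   28.82   12.41] F nest [-8.22 -0.15  3.11] rot [-0.0001  0.0018 -0.001 ] 0.006
```

Call:
carry_out(
  claw=[0,0,0,0],
  delta_pos=[
    [-0.05,0,0],
    [-0.05,0,0],
    [-0.05,0,0],
    [0,0,0],
  ],
  angular=[
    [0,0,0],
    [0,0,0],
    [0,0,0],
    [0,0,0],
  ],
)

```text
clock: 27.15
position: [0.4751, 0.162, 0.092]
ee_rot: [-0.768, -2.806, -0.493]
force: [-7.2, 3.4, 5.1]
width: 0.005
gripper_force: 4.4
```

Call:
carry_out(
  claw=[0,0,0],
  delta_pos=[
    [-0.05,0,0],
    [-0.05,0,0],
    [0,0,0],
  ],
  angular=[
    [0,0,0],
    [0,0,0],
    [0,0,0],
  ],
)

```text
clock: 27.45
position: [0.4756, 0.1618, 0.0917]
ee_rot: [-0.767, -2.806, -0.492]
force: [-8.4, 3.6, 6.2]
width: 0.007
gripper_force: 5.0
```

```bash
python3 st.py
```

```text
27.45 nest [-104.24   28.78   12.3 ] F nest [-10.45   0.14   3.67] rot [ 0.0001  0.0025 -0.0011] 0.007
```

Call:
carry_out(
  claw=[0,0,0],
  delta_pos=[
    [-0.05,0,0],
    [0,0,0],
    [0,0,0],
  ],
  angular=[
    [0,0,0],
    [0,0,0],
    [0,0,0],
  ],
)

```text
clock: 27.75
position: [0.4756, 0.1618, 0.0916]
ee_rot: [-0.767, -2.805, -0.492]
force: [-8.8, 4.2, 6.4]
width: 0.006
gripper_force: 5.7
```

```bash
python3 st.py
```

```text
27.75 nest [-104.21   28.79   12.24] F nest [-11.11   0.47   3.62] rot [ 0.0004  0.0031 -0.0014] 0.006
```

Call:
carry_out(
  claw=[0,0,0,0],
  delta_pos=[
    [-0.05,0,0],
    [-0.03,0,0],
    [0,0,0],
    [0,0,0],
  ],
  angular=[
    [0,0,0],
    [0,0,0],
    [0,0,0],
    [0,0,0],
  ],
)

```text
clock: 28.15
position: [0.4755, 0.1618, 0.0915]
ee_rot: [-0.765, -2.804, -0.492]
force: [-11.7, 5.5, 8.1]
width: 0.003
gripper_force: 6.9
```

```bash
python3 st.py
```

```text
28.15 nest [-104.25   28.75   12.05] F nest [-14.58   0.53   4.44] rot [ 0.0008  0.0045 -0.0018] 0.003
```

Call:
carry_out(
  claw=[0,0,0,0,0,0,0,0,0,0],
  delta_pos=[
    [-0.01,0,0],
    [0,0,0],
    [0,0,0],
    [0,0,0],
    [0,0,0],
    [0,0,0],
    [0,0,0],
    [0,0,0],
    [0,0,0],
    [0,0,0],
  ],
  angular=[
    [0,0,0],
    [0,0,0],
    [0,0,0],
    [0,0,0],
    [0,0,0],
    [0,0,0],
    [0,0,0],
    [0,0,0],
    [0,0,0],
    [0,0,0],
  ],
)

```text
clock: 29.15
position: [0.4755, 0.1618, 0.0914]
ee_rot: [-0.765, -2.804, -0.492]
force: [-10.7, 4.5, 8.4]
width: 0.005
gripper_force: 7.1
```

Call:
carry_out(
  claw=[0,0,0,0,0,0,0,0,0,0,0,0,0,0,0,0,0],
  delta_pos=[
    [0.1,0,0],
    [0.2,0,0],
    [0.4,0,0],
    [0.6,0,0],
    [0.6,0,0],
    [0.3,0,-0.3],
    [0,0,-0.8],
    [0,0,-1.2],
    [0,0,-1.2],
    [0,0,-1.2],
    [0,0,-1.2],
    [0,0,-1.2],
    [0,0,-1.2],
    [0,0,-1.2],
    [0,0,-1],
    [0,0,0],
    [0,0,0],
  ],
  angular=[
    [0,0,0],
    [0,0,0],
    [0,0,0],
    [0,0,0],
    [0,0,0],
    [0,0,0],
    [0,0,0],
    [0,0,0],
    [0,0,0],
    [0,0,0],
    [0,0,0],
    [0,0,0],
    [0,0,0],
    [0,0,0],
    [0,0,0],
    [0,0,0],
    [0,0,0],
  ],
)

```text
clock: 30.85
position: [0.4699, 0.1319, 0.1945]
ee_rot: [-0.771, -2.809, -0.493]
force: [-0.7, 0.5, -0.3]
width: 0.0
gripper_force: 0.0
```

```bash
python3 st.py
python3 - <<'E'
from h import *
s=arm.get_image("scene");d=arm.get_image("side");v=np.load("v.npy")
b=[cv2.resize(p["frame"][y:y+90,x:x+90,::-1],(390,390),interpolation=cv2.INTER_CUBIC) for p,x,y in ((s,270,180),(d,225,150))]
cv2.imwrite("pics/w6.png",np.hstack(b))
E
```

```text
30.85 nest [-122.54   28.87  117.89] F nest [-0.74 -0.07 -0.56] rot [-0.0015 -0.0016 -0.0001] 0.0
```

View pics/w6.png

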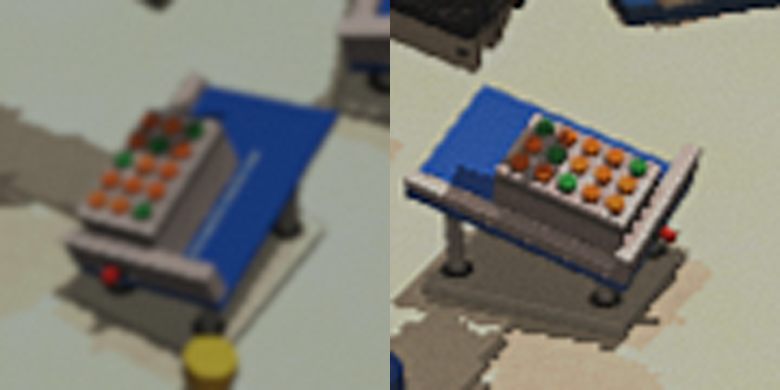

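```bash
python3 -c "
from cell import arm
print(arm.sign_off())"
```

```text
the job is handed in; nothing more can be done
None
```

The block sits at home, flat on the plate against the side fence and the tall end fence, with the pin pushed about 8 mm home. I leaned on it at about 15 N for a second, took the hand clear and handed the job in at about 31 s; nothing else on the bench was touched.

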